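Right the tipped mask flasks, fill the drying lane and bring the blower back up

TASK

First shut the drying blower: walk its red-knobbed lever back through the stepped gate to the grey notch. Then stand every tipped flask up again and set the ones waiting on the cork mat in the drying lane too, so that all flasks stand upright in the lane with a good finger's width (15 mm or more) of air between them. Last, bring the blower up gradually, moving the lever through the gate to the yellow, the orange and the red notch, resting about two seconds in each, and leave it in the red one; do not shift the jars, tin, gourd and water bottle about the place.

Things in the scene. Friction and masses are not known exactly. Their poses are not given: they have to be found in the camera images.
- neighbour1_mid (a point): square flask, crimson with white masks, 150 mm tall, about 0.3 kg, mostly in its thick foot: body 56 x 56 mm and 94 mm high, then a sloping 11 mm shoulder and a round neck 24 mm across. This point is its centre, on its axis, 75 mm above its base; z points from base to red stopper, x and y square to its sides; the neck to grip runs 30 to 75 mm above this point. It starts upright in the lane.
- neighbour2_mid (a point): square flask, black with red masks, 150 mm tall, about 0.3 kg, mostly in its thick foot: body 56 x 56 mm and 94 mm high, then a sloping 11 mm shoulder and a round neck 24 mm across. This point is its centre, on its axis, 75 mm above its base; z points from base to red stopper, x and y square to its sides; the neck to grip runs 30 to 75 mm above this point. It starts upright in the lane.
- tipped1_mid (a point): square flask, blue with white masks, 150 mm tall, about 0.3 kg, mostly in its thick foot: body 56 x 56 mm and 94 mm high, then a sloping 11 mm shoulder and a round neck 24 mm across. This point is its centre, on its axis, 75 mm above its base; z points from base to red stopper, x and y square to its sides; the neck to grip runs 30 to 75 mm above this point. It starts lying on its side across the lane, its neck out over the rim towards the robot. May be absent.
- tipped2_mid (a point): square flask, green with gold masks, 150 mm tall, about 0.3 kg, mostly in its thick foot: body 56 x 56 mm and 94 mm high, then a sloping 11 mm shoulder and a round neck 24 mm across. This point is its centre, on its axis, 75 mm above its base; z points from base to red stopper, x and y square to its sides; the neck to grip runs 30 to 75 mm above this point. It starts lying on its side across the lane, its neck out over the rim towards the robot. May be absent.
- waiting1_mid (a point): square flask, crimson with gold masks, 150 mm tall, about 0.3 kg, mostly in its thick foot: body 56 x 56 mm and 94 mm high, then a sloping 11 mm shoulder and a round neck 24 mm across. This point is its centre, on its axis, 75 mm above its base; z points from base to red stopper, x and y square to its sides; the neck to grip runs 30 to 75 mm above this point. It starts upright on the cork mat beyond the lane. May be absent.
- waiting2_mid (a point): square flask, black with white masks, 150 mm tall, about 0.3 kg, mostly in its thick foot: body 56 x 56 mm and 94 mm high, then a sloping 11 mm shoulder and a round neck 24 mm across. This point is its centre, on its axis, 75 mm above its base; z points from base to red stopper, x and y square to its sides; the neck to grip runs 30 to 75 mm above this point. It starts upright on the cork mat beyond the lane. May be absent.
- lane (a point): the drying lane, a perforated aluminium tray: this point is the centre of its floor's upper face, 8 mm above the table. x is across the lane (away from the robot), y along it towards the blower just past its end, z up. Inside it is 120 mm wide (x) and 640 mm long (y); its rims are 8 mm thick and 10 mm above the floor.
- lever_knob (a point): centre of the red ball knob (34 mm across) on the blower's lever, on a 9 mm steel stem; about 72 mm above the gate plate
- lever_pivot (a point): the lever's fixed pivot inside the teal blower casing, 200 mm from the knob's centre; axes as lane. With damper = a and jog = b the knob's centre stands at (200 sin a cos b, 200 sin b, 200 cos a cos b) mm from it along these axes.
- damper (a joint): lever's swing along the gate, rad: 0 upright, positive leaning to +x of lane (away from the robot) and opening the louvre it is linked to, negative towards the robot. Friction holds the lever where it is left; moving it takes 2 to 4 N at the knob. Starts in the red notch.
- jog (a joint): lever's sideways swing, rad: positive leaning to +y of lane. The stem can only follow the zigzag slot seen in the gate plate (see gate).
- gate (a point): centre of the gate plate, 125 mm above the pivot; axes as lane. Its zigzag slot is 14 mm wide (0.02 rad of play each way). Corners (damper, jog): grey notch, shut (-0.317, 0.112); (-0.109, 0.112); yellow notch (-0.109, -0.112); (0.109, -0.112); orange notch (0.109, 0.112); (0.317, 0.112); red notch, full (0.317, -0.112). A dot of its colour marks each notch.
- cork_mat: brown cork mat 150 x 250 x 4 mm on which the waiting flasks stand, fixed; origin on the table under the middle of their row, 40 mm in from the mat's edge next to the lane
- paint_jar1: bystander: yellow paint jar, 54 mm across, 60 mm tall, loose; origin at the centre of its foot
- paint_jar2: bystander: blue paint jar, 54 mm across, 60 mm tall, loose; origin at the centre of its foot
- lacquer_tin: bystander: red lacquer tin, 72 mm across, 80 mm tall, loose; origin at the centre of its foot
- gourd: bystander: raw calabash standing on its base beyond the lane, 76 mm across, 146 mm tall, loose; origin at the centre of its foot
- water_bottle: bystander: clear water bottle beyond the lane, 64 mm across, 205 mm tall, loose; origin at the centre of its foot

How it is judged:
By the outcome, as a careful person would: the job done as asked, in the order asked, and still so for the second after the job is handed in, with the robot touching nothing.
Of tipped1, tipped2 only 1 to 2 are there at a start; the rules pass over those that are not, and their reading is None.
Of waiting1, waiting2 only 1 to 2 are there at a start; the rules pass over those that are not, and their reading is None.
At some moment in a run one of tipped1, tipped2, waiting1, waiting2 may be knocked a few centimetres aside while the robot is not near it.
Once in a run the grip may slacken for a moment while it holds something.
It also fails if it takes over 210 s, if anything falls off the work surface, if the arm or the gripper's body presses on something with over 40 N, if the wrist force passes 120 N, or if a joint passes its speed limit or range.

ROBOT

A 6-joint arm with a two-finger parallel gripper is mounted at the origin on the work surface. World frame = base frame: x ahead of the robot, y to its left, z up, the work surface at z = 0. Lengths are in m, angles in rad, forces in N, time in s.
With the tool pointing down it reaches from about 0.275 to 0.875 m from the base axis. Payload 12.5 kg.
Tool frame: the origin (TCP) lies on the centre line of the jaws, within the pads' length; the fingertips stand r.finger_overhang ahead of it and the grasp point (between the pads) lies 3 mm ahead of it (r.finger_overhang is the distance from the TCP to the fingertips, in m); z points along the fingers, y is the line along which they close (so a half turn about z gives the same grasp; the last joint's range is limited). The gripper opens to 85 mm and grips with 20 to 120 N. Pads are 22 mm wide; open, the fingers measure 114 mm over their backs; the gripper's body (76 mm by 85 mm) begins 54 mm behind the grasp point. The pads swing forward as they close: fully open they stand 13 mm farther back than shut.
Start: joints at [1.127, 0.351, 1.652, -0, 1.139, -0.085], TCP at [0.193, 0.515, 0.253] pointing down, gripper open.
Joint ranges: [-2.75, 2.75], [-0.79, 2.1], [0.01, 2.65], [-1.57, 4.71], [0.07, 3.14], [-2.87, 2.87]. Speed limits (rad/s): [2.22, 2.22, 2.79, 3.14, 3.14, 3.14].

INTERFACE

Orientations are given as a unit quaternion [x, y, z, w].
In Python, from cell import r, optics gives the robot as it stands. The module is installed in compiled form; this text tells all that it offers. Calls block until the motion is done:
- r.move_to(position, orientation): joint-space move of the TCP to a pose.
- r.move_linear(position, rot=None, vel=0.15): straight line of the TCP; rot=None keeps the orientation; vel is the mean speed in m/s.
- r.set_joints(angles): joint-space move.
- r.set_gripper(opening, squeeze=None): opening from 0.0 (shut) to 1.0 (fully open); squeeze is the grip in N (None keeps the last); returns when the fingers have stopped.
- r.sleep(seconds).
- r.inverse_kinematics(position, orientation): joint angles nearest the present ones, or None.
- optics.get_image(name): name is "side" or "top" or "wrist"; returns a dict with "pixels" (420x560x3 uint8, red, green, blue), "depth" (420x560 float32, m along the optical axis (not along the pixel's ray), 0 where there is no reading), "fx", "fy", "cx", "cy" (pixels), "D" ([k1, k2, p1, p2, k3] as OpenCV has them; the pictures are not rectified), "camera_from_world" (4x4, takes a point from world to camera coordinates); the wrist camera has in their place "mount" (4x4, takes a point from camera to tool coordinates, whose origin is the TCP and whose axes are the flange's). Camera axes: x right, y down, z forward; pixel columns grow to the right and rows downward; lengths in m; the calibration is good to about 2 mm. A picture is of the moment at which its call begins: read the wrist's pose just before it.
A pose or a line that the arm cannot do raises r.PlanningError and nothing moves.
- r.hand_in(): hands the job in; it is judged then, once.
Readings, each from a call of its own:
- r.current_t(): time.
- r.current_q(): joint angles.
- r.current_qvel(): joint speeds.
- r.current_effort(): joint torques, N m.
- r.current_tool_pos(): TCP position.
- r.current_ee_rot(): TCP orientation.
- r.current_contact_force(): force on the tool from outside, world axes, zero at the start.
- r.current_torque(): the same for the moment, N m.
- r.current_opening(): opening from 0.0 (shut) to 1.0 (fully open).
- r.current_finger_force(): force on a finger pad.
Only numpy, scipy, OpenCV 4.12 (cv2) and the standard library are available. Lean on these libraries where they do the work, as an engineer would, in place of code of your own. Each camera call takes 0.05 s, during which the arm holds its last target. There are 200 camera calls.

## Working session

There is one attempt and no reset: what is moved stays moved. The work goes in short steps, each a Python script; the robot and the scene stay as the last script left them, time stands still between calls to the robot, and variables do not carry over. Pictures are saved under pics/ and viewed, at most 14 in all, crops included, and the job is handed in when it is done.

```bash
mkdir -p pics; ls
python3 - <<'E'
from cell import r, optics
import cv2,numpy as np,pickle
d={n:optics.get_image(n) for n in("side","top")}
pickle.dump(d,open('d0.pkl','wb'))
for n in d: cv2.imwrite(f'pics/{n}0.png',cv2.resize(d[n]['pixels'][...,::-1],(784,588)))
print(d['top']['camera_from_world'],d['side']['camera_from_world'],d['top']['D'],d['top']['fx'],r.finger_overhang,r.current_ee_rot(),r.current_t())
E
```

```text
pics
[[ 0.03068854 -0.99942809  0.0142024  -0.02062491]
 [-0.99773913 -0.03148045 -0.05937678  0.55129215]
 [ 0.05978992 -0.01234811 -0.99813461  1.21662996]
 [ 0.          0.          0.          1.        ]] [[ 0.75658844 -0.65385708 -0.00669717 -0.40947703]
 [-0.46471146 -0.53046326 -0.70897954  0.36210021]
 [ 0.46001869  0.53951798 -0.70519725  1.31215988]
 [ 0.          0.          0.          1.        ]] [-0.0644261  0.         0.         0.         0.       ] 447.6481329545374 0.022 [ 1.78439406e-01  9.83950762e-01 -5.07470893e-04 -1.37202439e-04] 0.1
```

View pics/top0.png

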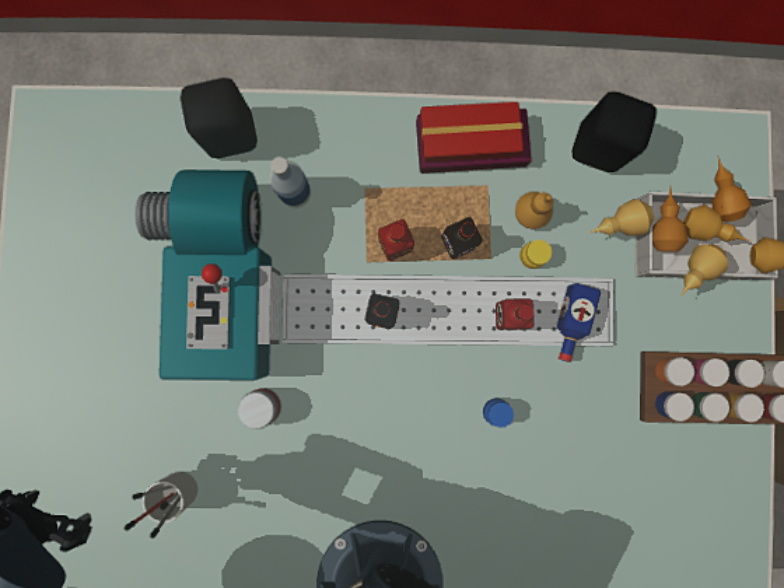

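View pics/side0.png

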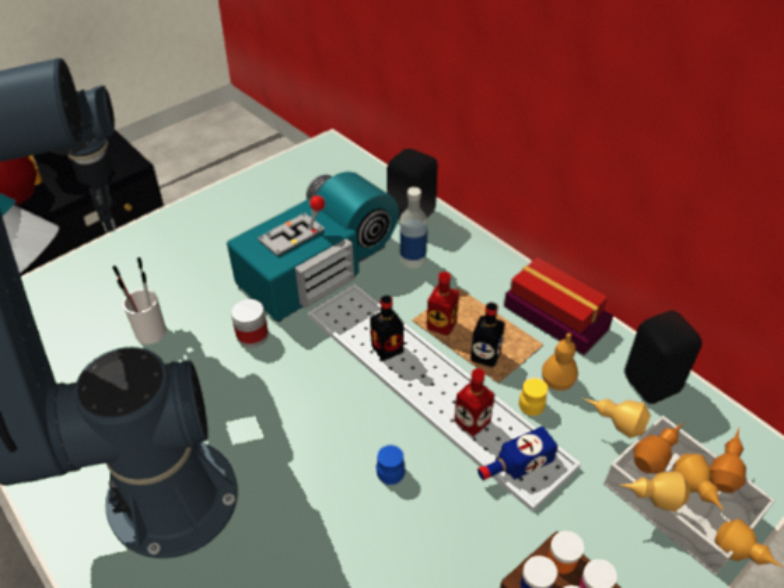

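The top view (784 px wide) shows the neighbours at (382,310) and (515,313). Blue tipped1 lies at (580,312) with its neck at (567,355). The waiting flasks are at (397,238) and (462,236), the knob is at (211,273), and there is no green flask. Next I'll measure these with depth.

```bash
cat > h.py <<'E'
import numpy as np,cv2
from scipy.spatial.transform import Rotation as R
def cloud(im,T=None):
    "HxWx3 world points (nan where no depth); T = world_from_camera for the wrist"
    h,w=im['depth'].shape
    K=np.array([[im['fx'],0,im['cx']],[0,im['fy'],im['cy']],[0,0,1.]])
    g=np.stack(np.meshgrid(np.arange(w),np.arange(h)),-1).reshape(-1,1,2).astype(float)
    n=cv2.undistortPoints(g,K,np.array(im['D'],float)).reshape(h,w,2)
    z=np.where(im['depth']>0,im['depth'],np.nan)[...,None]
    p=np.concatenate([n*z,z],-1)
    if T is None: T=np.linalg.inv(im['camera_from_world'])
    return p@T[:3,:3].T+T[:3,3]
def hsv(im): return cv2.cvtColor(im['pixels'],cv2.COLOR_RGB2HSV)
def sphere(p):
    A=np.c_[2*p,np.ones(len(p))]; s=np.linalg.lstsq(A,(p**2).sum(1),rcond=None)[0]
    return s[:3],np.sqrt(s[3]+s[:3]@s[:3])
E
python3 - <<'E'
from h import *
import pickle
np.set_printoptions(precision=4,suppress=True)
d=pickle.load(open('d0.pkl','rb')); C={n:cloud(d[n]) for n in d}; t=C['top']
def at(u,v,s=1.4): return t[int(round(v/s)),int(round(u/s))]
for n,u,v in [('table',300,500),('lane floor',450,328),('laneTL',285,278),('laneBR',613,343),('laneTR',614,281),('laneBL',273,345),('gate TL',191,277),('gate BR',228,348),('gateBL',188,347),('gateTR',229,280),('cyl',215,212),('cyl low',215,245),('mat',480,195),('tipbody',580,312),('tipneck',567,355),('neck stop',565,360),
 ('jarY',537,253),('jarB',498,412),('tin',258,408),('bottle',280,165),('gourd',541,199),('casing',240,360)]: print(n,at(u,v))
for n in d:
    H=hsv(d[n]); red=((H[...,0]<8)|(H[...,0]>172))&(H[...,1]>150)&(H[...,2]>90)
    for (a,b) in [((200,256),(224,290)),((300,190),(332,214))][0 if n=='top' else 1:][:1]:
        m=np.zeros_like(red); m[int(a[1]/1.4):int(b[1]/1.4),int(a[0]/1.4):int(b[0]/1.4)]=1
        p=C[n][red&m]; p=p[np.isfinite(p).all(1)]; p=p[p[:,2]>np.nanmax(p[:,2])-.03]; print(n,'knob',len(p),sphere(p),p.mean(0),p.max(0))
P=np.concatenate([C[n].reshape(-1,3) for n in C]); P=P[np.isfinite(P).all(1)]
for n,u,v in [('n2',382,310),('n1',515,313),('w1',397,238),('w2',462,236)]:
    c=at(u,v)[:2]; q=P[np.hypot(*(P[:,:2]-c).T)<.055]
    top=q[q[:,2]>.125]; b=q[(q[:,2]>.03)&(q[:,2]<.1)]
    print(n,'neck',top[:,:2].min(0),top[:,:2].max(0),(top[:,:2].min(0)+top[:,:2].max(0))/2,top[:,2].max(),'body',cv2.minAreaRect(b[:,:2].astype(np.float32)))
# lane yaw: rim points z~.018
m=(P[:,2]>.014)&(P[:,2]<.024)&(P[:,0]>.3)&(P[:,0]<.6)
print('rim',cv2.minAreaRect(P[m&(P[:,1]<.15)&(P[:,1]>-.5)][:,:2].astype(np.float32)))
E
```

```text
table [0.157  0.1624 0.0009]
lane floor [ 0.5047 -0.1223  0.0099]
laneTL [0.5903 0.2027 0.024 ]
laneBR [ 0.4837 -0.4488  0.0171]
laneTR [ 0.6084 -0.4569  0.    ]
laneBL [ 0.4606  0.2266 -0.0019]
gate TL [0.5761 0.3518 0.1485]
gate BR [0.4525 0.2821 0.136 ]
gateBL [0.4528 0.3513 0.1467]
gateTR [0.5743 0.2849 0.1367]
cyl [0.6878 0.3033 0.1838]
cyl low [0.6338 0.3083 0.1543]
mat [ 0.7751 -0.1789  0.0031]
tipbody [ 0.5405 -0.3657  0.0624]
tipneck [ 0.4568 -0.3462  0.0502]
neck stop [ 0.4488 -0.3424  0.0541]
jarY [ 0.6515 -0.2839  0.0575]
jarB [ 0.3476 -0.2141  0.0591]
tin [0.3442 0.2369 0.0778]
bottle [0.7662 0.1924 0.2044]
gourd [ 0.7428 -0.2714  0.1234]
casing [0.4334 0.2613 0.1361]
side knob 79 (array([0.5756, 0.2939, 0.2127]), np.float64(0.013181408494498904)) [0.5735 0.2897 0.2162] [0.5899 0.311  0.2265]
top knob 124 (array([0.5787, 0.2986, 0.2118]), np.float64(0.013732109762174885)) [0.5777 0.2983 0.2203] [0.5919 0.3127 0.2259]
n2 neck [ 0.5173 -0.005 ] [0.5434 0.0241] [0.5303 0.0096] 0.16390741027430167 body ((0.5289772748947144, 0.009983297437429428), (0.06591092050075531, 0.0588921383023262), 78.03154754638672)
n1 neck [ 0.519  -0.2568] [ 0.5492 -0.227 ] [ 0.5341 -0.2419] 0.16441208769875648 body ((0.5304950475692749, -0.24117183685302734), (0.06164693832397461, 0.06351882964372635), 1.8040997982025146)
w1 neck [ 0.653 -0.027] [0.6826 0.0038] [ 0.6678 -0.0116] 0.16022456426311815 body ((0.6660809516906738, -0.01192685216665268), (0.06352344900369644, 0.06263742595911026), 23.82720184326172)
w2 neck [ 0.6612 -0.1515] [ 0.6885 -0.1221] [ 0.6749 -0.1368] 0.16104773888766477 body ((0.6736902594566345, -0.13679981231689453), (0.06428085267543793, 0.06084168329834938), 28.359304428100586)
rim ((0.45754528045654297, -0.15104994177818298), (0.6018127202987671, 0.2847476601600647), 89.94279479980469)
```

Run:
```python
import pickle,cv2
d=pickle.load(open('d0.pkl','rb'))
a=cv2.resize(d['top']['pixels'][180:275,110:200,::-1],None,fx=6,fy=6,interpolation=cv2.INTER_CUBIC)
cv2.imwrite('pics/gate.png',a)
```

```text
(no output)
```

View pics/gate.png

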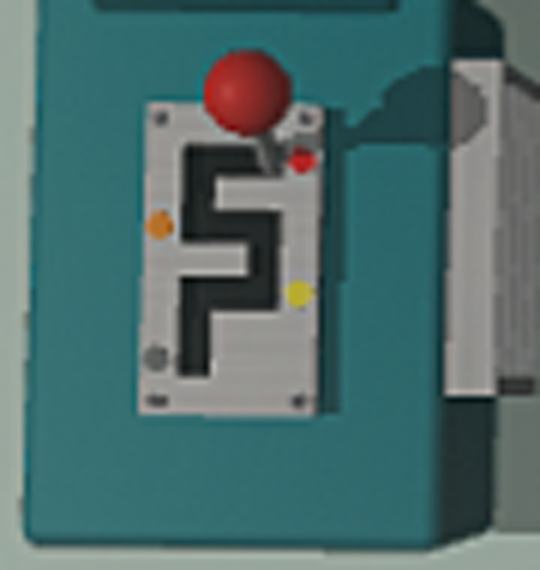

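The gate crop shows the plate corners at (148,103), (325,107), (318,413) and (138,413), with the stem in the red notch. I'll now fit the lane's edges.

Run:
```python
import pickle,cv2,numpy as np
d=pickle.load(open('d0.pkl','rb'))
a=d['top']['pixels'][...,::-1]
l=cv2.resize(a[190:260,185:255],None,fx=5.5,fy=5.5,interpolation=cv2.INTER_CUBIC)
rr=cv2.resize(a[190:260,380:450],None,fx=5.5,fy=5.5,interpolation=cv2.INTER_CUBIC)
cv2.imwrite('pics/lane.png',np.hstack([l,rr]))
```

```text
(no output)
```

View pics/lane.png

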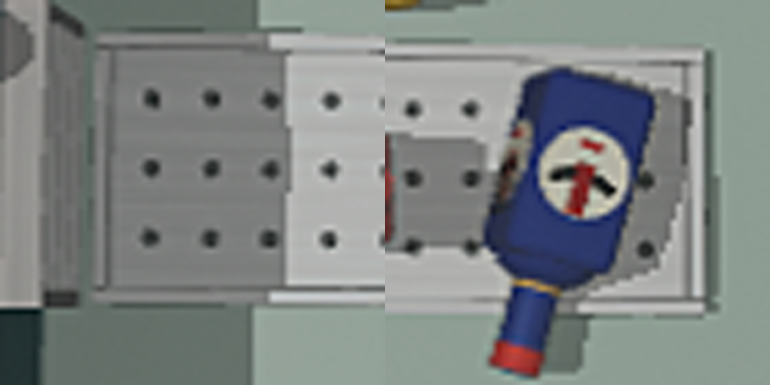

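The outer rim corners show clearly: left crop (97,35) and (95,301), right crop (320,50) and (320,313). The blue flask's axis runs from (218,80) to its stopper at (131,360).

```bash
cat >> h.py <<'E'
def ray(im,u,v,z):
    K=np.array([[im['fx'],0,im['cx']],[0,im['fy'],im['cy']],[0,0,1.]])
    n=cv2.undistortPoints(np.array([[[u,v]]],float),K,np.array(im['D'],float)).ravel()
    T=np.linalg.inv(im['camera_from_world']); dr=T[:3,:3]@np.r_[n,1]; o=T[:3,3]
    return (o+dr*(z-o[2])/dr[2])
E
python3 - <<'E'
from h import *
import pickle
from cell import r
np.set_printoptions(precision=4,suppress=True)
d=pickle.load(open('d0.pkl','rb')); im=d['top']; t=cloud(im)
L=lambda u,v,z:ray(im,185+u/5.5,190+v/5.5,z)[:2]; Rr=lambda u,v,z:ray(im,380+u/5.5,190+v/5.5,z)[:2]
tl,bl,tr,br=L(97,35,.018),L(95,301,.018),Rr(320,50,.018),Rr(320,313,.018)
print('corners',tl,bl,tr,br,'w',np.linalg.norm(tl-bl),np.linalg.norm(tr-br),'len',np.linalg.norm(tl-tr),'c',(tl+bl+tr+br)/4)
yv=(tl+bl-tr-br); print('yaw',np.arctan2(-yv[0],yv[1]))
pl=np.nanmedian(t[203:244,136:140,2]),np.nanmedian(t[246:249,145:158,2]),np.nanmedian(t[250:265,120:175,2]);print('plate z',pl)
G=[ray(im,110+u/6,180+v/6,.140)[:2] for u,v in[(148,103),(325,107),(318,413),(138,413)]]; print('gate',np.mean(G,0), np.linalg.norm(G[0]-G[3]),G)
e=G[0]-G[3]+G[1]-G[2]; print('gate yaw',np.arctan2(e[1],e[0]))
print('knob ray',ray(im,110+247/6,180+93/6,.205))
print('tip stop',Rr(131,360,.036),'neckmid',Rr(145,310,.036),'bodycenter',Rr(200,180,.064),'end',Rr(218,80,.064))
print('jars', ray(im,498/1.4,412/1.4,.06),ray(im,537/1.4,253/1.4,.06))
down=R.from_euler('y',np.pi)
def ik(p,rot): 
    q=r.inverse_kinematics(p,rot.as_quat()); return None if q is None else np.array(q)
for yaw in (0,np.pi/2,-np.pi/2): print('knob',ik([.578,.298,.21],R.from_euler('z',yaw)*down))
# tool x axis etc: tool z=(cos p,0,-sin p), y = world y
for p in (20,30,40,90,110,120,130):
    for s in (1,-1):
        p_=np.radians(p); z=np.array([np.cos(p_),0,-np.sin(p_)]); y=np.array([0,s,0.]); x=np.cross(y,z)
        print(p,s,ik([.46,-.345,.04] if p<45 else [.53,-.345,.14],R.from_matrix(np.c_[x,y,z])))
E
```

```text
corners [0.598  0.2077] [0.465  0.2033] [ 0.6118 -0.4478] [ 0.4784 -0.4491] w 0.1330869921899217 0.13338959749744614 len 0.6556232319384556 c [ 0.5383 -0.1215]
yaw 0.02077467881435099
plate z (np.float64(0.14628160331215712), np.float64(0.14646627022834457), np.float64(0.13643696017596474))
gate [0.5155 0.3197] 0.12836385245965418 [array([0.5789, 0.3579]), array([0.5795, 0.2839]), array([0.453 , 0.2811]), array([0.4505, 0.3558])]
gate yaw 0.01954380782826318
knob ray [0.5781 0.2988 0.205 ]
tip stop [ 0.4525 -0.3472] neckmid [ 0.4774 -0.3538] bodycenter [ 0.5413 -0.3716] end [ 0.5904 -0.3799]
jars [ 0.3469 -0.2132  0.06  ] [ 0.6519 -0.2821  0.06  ]
knob [ 0.4045  0.5749  1.4135 -0.      1.1532 -1.1663]
knob [ 0.4045  0.5749  1.4135  0.      1.1532 -2.7371]
knob [ 0.4045  0.5749  1.4135 -0.      1.1532  0.4045]
20 1 [-1.0914  0.8999  2.0777  1.9902  1.1503  1.7301]
20 -1 [-1.0914  0.8999  2.0777  1.9902  1.1503 -1.4115]
30 1 [-1.0538  0.8081  2.0786  1.9363  0.9375  1.8462]
30 -1 [-1.0538  0.8081  2.0786  1.9363  0.9375 -1.2954]
40 1 [-1.0055  0.7319  2.0585  1.8193  0.7307  2.0212]
40 -1 [-1.0055  0.7319  2.0585  1.8193  0.7307 -1.1204]
90 1 [-0.6506  0.6239  1.5192  0.      0.9985 -2.2214]
90 -1 [-0.6506  0.6239  1.5192  0.      0.9985  0.9202]
110 1 [-0.5787  0.7604  1.3047 -0.1919  1.3758 -2.0838]
110 -1 [-0.5787  0.7604  1.3047 -0.1919  1.3758  1.0578]
120 1 [-0.5502  0.8406  1.197  -0.2645  1.5617 -2.0566]
120 -1 [-0.5502  0.8406  1.197  -0.2645  1.5617  1.085 ]
130 1 [-0.5265  0.9254  1.0919 -0.334   1.7421 -2.0488]
130 -1 [-0.5265  0.9254  1.0919 -0.334   1.7421  1.0928]
```

Everything agrees: pivot ≈ (.5155, .3195, .021), lane centre (.538, −.1215), yaw .02. Now the lever goes to grey.

```bash
cat >> h.py <<'E'
YAW=.02; PIV=np.array([.5155,.3193,.0205]); LC=np.array([.5383,-.1215]); LZ=R.from_euler('z',YAW)
GATE=[(-.317,.112),(-.109,.112),(-.109,-.112),(.109,-.112),(.109,.112),(.317,.112),(.317,-.112)]
DOWN=R.from_euler('y',np.pi)
def knob(a,b): return PIV+LZ.apply(.2*np.array([np.sin(a)*np.cos(b),np.sin(b),np.cos(a)*np.cos(b)]))
def knobpose(ab): return knob(*ab)+[0,0,.003]
def lane(x,y,z=0): return np.r_[LC,.008]+LZ.apply([x,y,z])
def walk(r,pts,vel=.08):
    for a,b in zip(pts[:-1],pts[1:]):
        for s in (.5,1): r.move_linear(knobpose(np.array(a)+s*(np.array(b)-a)),vel=vel)
        f=np.array(r.current_contact_force()); print(np.round(b,3),'F',f.round(1),'open',round(r.current_opening(),3),'pad',np.round(r.current_finger_force(),1))
E
python3 - <<'E'
from h import *
from cell import r,optics
q=(LZ*DOWN).as_quat(); k=knobpose(GATE[-1])
r.set_gripper(1.0,40)
r.move_to(k+[0,0,.12],q); r.move_linear(k,vel=.12); print(r.current_contact_force())
r.set_gripper(0.,40); print(r.current_opening(),r.current_contact_force())
walk(r,GATE[::-1])
print(r.current_t(),r.current_tool_pos())
im=optics.get_image('side'); cv2.imwrite('pics/s1.png',cv2.resize(im['pixels'][100:260,130:330,::-1],None,fx=3,fy=3))
E
```

```text
[-0.41228406 -0.01759835  0.15640329]
0.37441760947232056 [ 0.99243205 -1.46709302  2.61990722]
[0.317 0.112] F [ 1.7 -0.8  5.6] open 0.367 pad 41.0
[0.109 0.112] F [0.6 0.1 1.6] open 0.371 pad 41.3
[ 0.109 -0.112] F [ 0.4 -0.2 11.1] open 0.373 pad 40.9
[-0.109 -0.112] F [-0.3  0.   5.6] open 0.374 pad 41.9
[-0.109  0.112] F [-2.1 -0.5  7.7] open 0.371 pad 42.0
[-0.317  0.112] F [-1.3  0.5  4.4] open 0.37 pad 42.8
8.7167 [0.45344444 0.34041011 0.21234912]
```

View pics/s1.png

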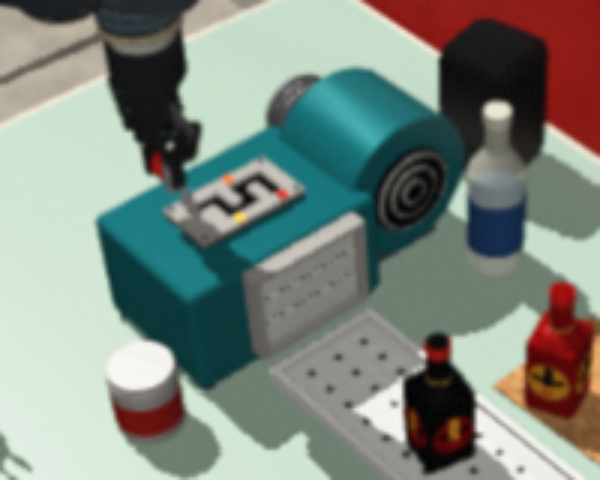

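The knob is gripped and the stem sits at the grey notch end. Next: release, re-look and move the waiting flasks.

```bash
cat >> h.py <<'E'
def flasks(optics,views=('top','side')):
    "upright flasks: list of (neck xy, body xy, yaw deg)"
    P=[]
    for n in views:
        p=cloud(optics.get_image(n)).reshape(-1,3); P.append(p[np.isfinite(p).all(1)])
    P=np.concatenate(P); P=P[(P[:,0]>.42)&(P[:,0]<.72)&(P[:,1]>-.5)&(P[:,1]<.23)&(P[:,2]<.18)]
    T=P[P[:,2]>.125]; out=[]
    while len(T)>25:
        c=T[0,:2]
        for _ in range(5): c=np.median(T[np.hypot(*(T[:,:2]-c).T)<.03,:2],0)
        near=np.hypot(*(T[:,:2]-c).T)<.035; q=T[near,:2]; T=T[~near]
        if len(q)<25: continue
        b=P[(P[:,2]>.03)&(P[:,2]<.1)&(np.hypot(*(P[:,:2]-c).T)<.05)]
        rc=cv2.minAreaRect(b[:,:2].astype(np.float32)); out.append(((q.min(0)+q.max(0))/2,np.array(rc[0]),(rc[2]+45)%90-45))
    return sorted(out,key=lambda o:o[1][1])
def show(fl):
    for n,b,a in fl: print('neck',n.round(3),'body',b.round(3),'yaw',round(a,1),'lane',LZ.inv().apply(np.r_[(n+b)/2-LC,0]).round(3)[:2])
def carry(r,src,base,yaw,dst,dbase=.008,lift=.06):
    "grip neck at src xy, set down square at lane coords dst"
    rg=R.from_euler('z',yaw-np.pi/2)*DOWN; rp=R.from_euler('z',YAW-np.pi/2)*DOWN
    g=np.r_[src,base+.133]; p=lane(*dst); p[2]=dbase+.133
    r.set_gripper(1.,60); r.move_to(g+[0,0,.1],rg.as_quat()); r.move_linear(g,vel=.15)
    r.set_gripper(0.,60); o=[r.current_opening()]
    r.move_linear(g+[0,0,lift],vel=.12); o.append(r.current_opening())
    r.move_linear(p+[0,0,lift],rp.as_quat(),vel=.12); o.append(r.current_opening())
    r.move_linear(p+[0,0,.015],vel=.1); r.move_linear(p+[0,0,.001],vel=.03); o.append(r.current_opening())
    f=np.array(r.current_contact_force()); r.set_gripper(.6); r.move_linear(p+[0,0,.1],vel=.2); print('open',np.round(o,3),'F',f.round(1),'t',r.current_t())
E
python3 - <<'E'
from h import *
from cell import r,optics
r.set_gripper(1.); p=np.array(r.current_tool_pos()); r.move_linear(p+[0,0,.12],vel=.2)
im=optics.get_image('top'); H=hsv(im); red=((H[...,0]<8)|(H[...,0]>172))&(H[...,1]>150)&(H[...,2]>90)
fl=flasks(optics); show(fl)
# w1: nearest the crimson waiting, at x>.61
w=[f for f in fl if f[1][0]>.61]; w1=max(w,key=lambda f:f[1][1])
carry(r,(w1[0]+w1[1])/2,.004,np.radians(w1[2]),(0,.048))
E
```

```text
neck [ 0.533 -0.242] body [ 0.53  -0.241] yaw 1.5 lane [-0.009 -0.12 ]
neck [ 0.676 -0.137] body [ 0.673 -0.137] yaw 29.9 lane [ 0.136 -0.018]
neck [ 0.668 -0.011] body [ 0.666 -0.012] yaw 23.5 lane [0.131 0.108]
neck [0.529 0.011] body [0.529 0.01 ] yaw -12.5 lane [-0.007  0.132]
neck [0.456 0.218] body [0.468 0.216] yaw -1.3 lane [-0.069  0.34 ]
neck [0.509 0.218] body [0.511 0.216] yaw 0.4 lane [-0.022  0.339]
neck [0.574 0.219] body [0.575 0.219] yaw 0.2 lane [0.043 0.34 ]
open [0.264 0.267 0.262 0.263] F [ 1.1 -0.6 -2.5] t 17.6667
```

```bash
sed -i 's/P\[:,1\]<.23)/P[:,1]<.19)/' h.py
python3 - <<'E'
from h import *
from cell import r,optics
q=(R.from_euler('z',-np.pi/2)*DOWN).as_quat()
r.move_to([.40,.25,.35],q)
fl=flasks(optics); show(fl)
w=[f for f in fl if f[1][0]>.61]
for f in w[:1]: carry(r,(f[0]+f[1])/2,.004,np.radians(f[2]),(0,-.036))
r.move_to([.40,.2,.35],q)
show(flasks(optics))
im=optics.get_image('top'); cv2.imwrite('pics/t2.png',cv2.resize(im['pixels'][...,::-1],(784,588)))
E
```

```text
neck [ 0.532 -0.242] body [ 0.53  -0.241] yaw 1.9 lane [-0.009 -0.12 ]
neck [ 0.677 -0.137] body [ 0.676 -0.136] yaw 29.5 lane [ 0.138 -0.017]
neck [ 0.538 -0.074] body [ 0.536 -0.074] yaw 2.0 lane [-0.     0.047]
neck [0.53 0.01] body [0.529 0.011] yaw -12.3 lane [-0.006  0.132]
open [0.265 0.263 0.266 0.265] F [ 0.9 -0.  -1.9] t 26.9667
neck [ 0.533 -0.242] body [ 0.531 -0.241] yaw 1.7 lane [-0.009 -0.12 ]
neck [ 0.539 -0.159] body [ 0.537 -0.168] yaw -2.2 lane [-0.001 -0.042]
neck [ 0.538 -0.074] body [ 0.536 -0.074] yaw 2.8 lane [-0.     0.047]
neck [0.53  0.009] body [0.53  0.011] yaw -10.4 lane [-0.005  0.132]
```

View pics/t2.png

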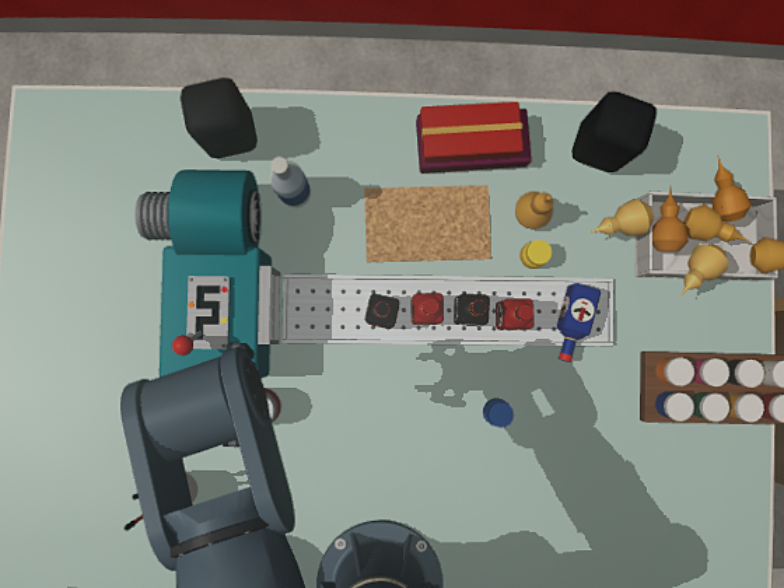

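All four flasks stand evenly in the lane and the blue one is unmoved, with its neck at (567,352). I'll measure it precisely and dry-run the uprighting path with IK.

```bash
cat >> h.py <<'E'
def tool(p,az):
    "tool z at pitch p below horizontal (deg), azimuth az (rad); tool y horizontal"
    p=np.radians(p); z=np.array([np.cos(p),0,-np.sin(p)]); y=np.array([0,-1.,0]); return R.from_euler('z',az)*R.from_matrix(np.c_[np.cross(y,z),y,z])
def tipped(optics):
    P=[]
    for n in('top','side'):
        im=optics.get_image(n);H=hsv(im); m=(H[...,0]>105)&(H[...,0]<130)&(H[...,1]>120); p=cloud(im)[m]; P.append(p[np.isfinite(p).all(1)])
    P=np.concatenate(P); P=P[(P[:,0]>.40)&(P[:,0]<.65)&(P[:,1]<-.27)&(P[:,1]>-.5)]
    b=P[P[:,2]>.05]; neck=P[(P[:,0]<.475)]
    return cv2.minAreaRect(P[P[:,2]>.03][:,:2].astype(np.float32)),cv2.minAreaRect(b[:,:2].astype(np.float32)),neck.mean(0),len(neck)
E
python3 - <<'E'
from h import *
from cell import r,optics
np.set_printoptions(precision=3,suppress=True)
for x in tipped(optics): print(x)
for z,x in ((.043,.455),(.2,.455),(.25,.5)):
  for p in (30,35,45,55,65,75,90,110,125):
    if z<.1 and p>35: continue
    q=r.inverse_kinematics([x,-.345,z],tool(p,-.2).as_quat()); print(z,p,None if q is None else np.array(q))
E
```

```text
((0.5178161859512329, -0.36553314328193665), (0.06155814230442047, 0.1500924825668335), 77.53722381591797)
((0.5258581638336182, -0.3673105239868164), (0.06155814230442047, 0.13362039625644684), 77.53722381591797)
[ 0.466 -0.352  0.045]
85
0.043 30 [-1.002  0.789  2.16   2.243  0.92  -1.397]
0.043 35 [-0.982  0.746  2.148  2.203  0.797 -1.327]
0.2 30 [-1.002  0.387  2.175  1.924  0.726 -0.936]
0.2 35 [-0.982  0.357  2.146  1.785  0.632 -0.781]
0.2 45 [-0.936  0.32   2.076  1.375  0.505 -0.347]
0.2 55 [-0.887  0.312  1.993  0.864  0.499  0.18 ]
0.2 65 [-0.838  0.328  1.901  0.459  0.605  0.592]
0.2 75 [-0.792  0.364  1.803  0.21   0.767  0.843]
0.2 90 [-0.73   0.448  1.649  0.     1.045  1.041]
0.2 110 [-0.665  0.595  1.445 -0.156  1.418  1.154]
0.2 125 [-0.629  0.719  1.301 -0.242  1.686  1.184]
0.25 30 [-0.911  0.32   2.078  1.821  0.623 -0.712]
0.25 35 [-0.894  0.3    2.043  1.626  0.553 -0.511]
0.25 45 [-0.856  0.282  1.963  1.131  0.496 -0.007]
0.25 55 [-0.814  0.289  1.871  0.665  0.565  0.461]
0.25 65 [-0.773  0.317  1.77   0.358  0.713  0.766]
0.25 75 [-0.734  0.363  1.664  0.17   0.895  0.946]
0.25 90 [-0.681  0.458  1.499  0.     1.184  1.09 ]
0.25 110 [-0.624  0.615  1.281 -0.141  1.566  1.17 ]
0.25 125 [-0.593  0.744  1.127 -0.23   1.838  1.182]
```

Run:
```python
from h import *
from cell import r,optics
AZ=-.218; T0=tool(35,AZ); zt=T0.apply([0,0,1]); q=T0.as_quat()
g=np.array([.459,-.350,.040])-.003*zt; s=g-.09*zt
r.set_gripper(1.,100); r.move_to(s+[0,0,.15],q); r.move_linear(s,vel=.15); r.move_linear(g,vel=.08)
print('F',np.round(r.current_contact_force(),1),r.current_tool_pos())
r.set_gripper(0.,100); print('open',r.current_opening(),'F',np.round(r.current_contact_force(),1))
im=optics.get_image('side'); cv2.imwrite('pics/s3.png',cv2.resize(im['pixels'][220:400,280:470,::-1],None,fx=3,fy=3))
```

```text
F [-0.6 -0.1  0.2] [ 0.45635383 -0.34950672  0.04191152]
open 0.24960253385957942 F [-3.6  0.2  4.2]
```

View pics/s3.png

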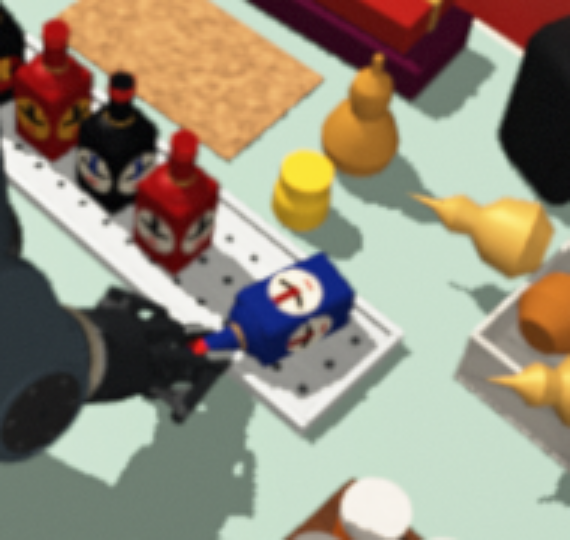

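The neck sits between the pads and the stopper is visible at (200,345). Now lift and turn it upright.

Run:
```python
from h import *
from cell import r,optics
AZ=-.218
g0=np.array([.459,-.350,.040]); g1=lane(.004,-.225,.135); g1[2]+=.09
def go(g,p,az,vel): T=tool(p,az); r.move_linear(g-.003*T.apply([0,0,1]),T.as_quat(),vel=vel)
go(g0+[0,0,.06],35,AZ,.06); print('open',r.current_opening())
a=g0+[0,0,.06]
N=9
for i in range(1,N+1):
    s=i/N; go(a+s*(g1-a),35+90*s,AZ+s*(YAW-AZ),.05)
print('open',r.current_opening(),'F',np.round(r.current_contact_force(),1),r.current_t(),r.current_tool_pos())
np.set_printoptions(precision=3,suppress=True)
for n in('top','side'):
    im=optics.get_image(n); H=hsv(im); m=(H[...,0]>105)&(H[...,0]<130)&(H[...,1]>120); p=cloud(im)[m]; p=p[np.isfinite(p).all(1)]
    p=p[(p[:,0]>.40)&(p[:,0]<.65)&(p[:,1]<-.27)&(p[:,1]>-.45)]; print(n,len(p),p.min(0),p.max(0),p.mean(0))
cv2.imwrite('pics/s4.png',cv2.resize(im['pixels'][180:400,270:470,::-1],None,fx=2.7,fy=2.7))
```

```text
open 0.251313464579288
open 0.25015911762085774 F [-0.  -0.2 -2.1] 40.3417 [ 0.54821865 -0.34649113  0.23507689]Traceback (most recent call last):
  File "<stdin>", line 15, in <module>
    return umr_minimum(a, axis, None, out, keepdims, initial, where)
ValueError: zero-size array to reduction operation minimum which has no identity
```

Run:
```python
from h import *
from cell import r,optics
im=optics.get_image('side'); cv2.imwrite('pics/s4.png',cv2.resize(im['pixels'][160:400,270:490,::-1],None,fx=2.5,fy=2.5))
```

```text
(no output)
```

View pics/s4.png

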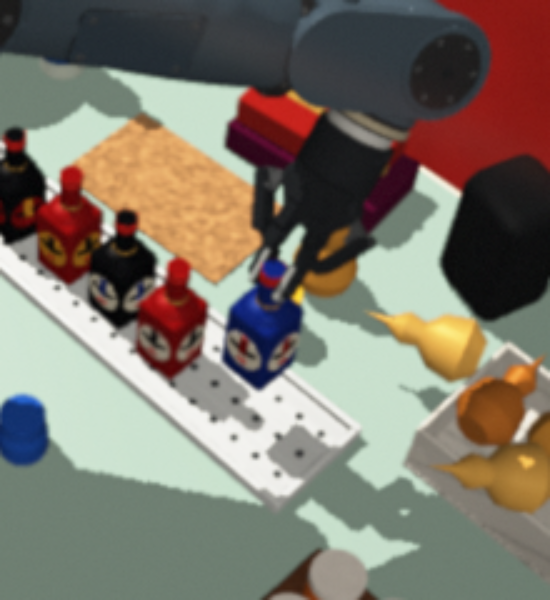

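The blue flask hangs upright over the lane. Next I'll lower it until it touches, release and check.

Run:
```python
from h import *
from cell import r,optics
p=np.array(r.current_tool_pos()); r.move_linear(p-[0,0,.075],vel=.1); p[2]-=.075
f0=r.current_contact_force()[2]
for i in range(14):
    p[2]-=.002; r.move_linear(p,vel=.02); f=r.current_contact_force()[2]
    if f-f0>4: break
print(i,f0,f,p,r.current_opening(),r.current_torque())
r.set_gripper(.5,60); r.sleep(.3)
zt=R.from_quat(r.current_ee_rot()).apply([0,0,1]); r.move_linear(p-.10*zt,vel=.12)
q=(R.from_euler('z',-np.pi/2)*DOWN).as_quat()
r.move_to([.40,.2,.35],q)
show(flasks(optics)); print(r.current_t())
im=optics.get_image('side'); cv2.imwrite('pics/s5.png',cv2.resize(im['pixels'][120:400,170:490,::-1],None,fx=2.1,fy=2.1))
```

```text
5 -3.4035169936753595 3.01841566012332 [ 0.54800635 -0.34658755  0.1485852 ] 0.25238342683366466 [-0.08540114 -0.10995193  0.06235521]
neck [ 0.542 -0.348] body [ 0.541 -0.349] yaw 0.1 lane [-0.002 -0.227]
neck [ 0.533 -0.242] body [ 0.53  -0.241] yaw 3.9 lane [-0.009 -0.12 ]
neck [ 0.539 -0.158] body [ 0.537 -0.168] yaw -1.5 lane [-0.001 -0.042]
neck [ 0.537 -0.074] body [ 0.536 -0.074] yaw 1.6 lane [-0.001  0.047]
neck [0.531 0.01 ] body [0.529 0.011] yaw -11.8 lane [-0.006  0.132]
46.7
```

View pics/s5.png

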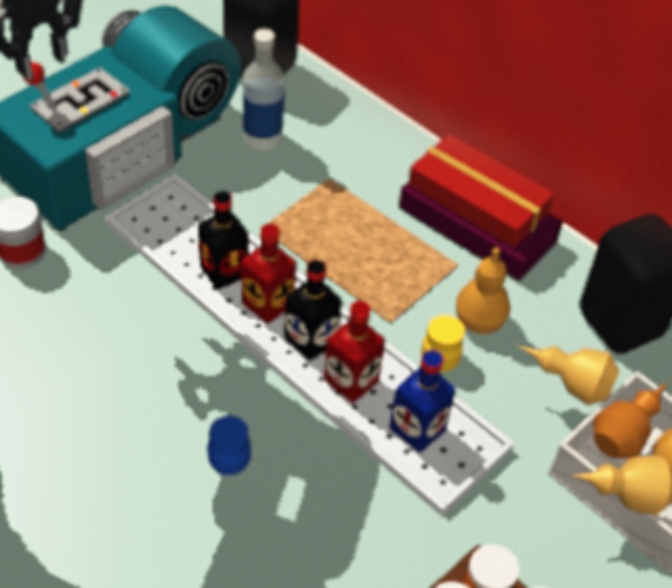

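All five stand upright with gaps of about 23 mm or more. Now the lever goes up through yellow, orange and red.

Run:
```python
from h import *
from cell import r,optics
q=(LZ*DOWN).as_quat(); k=knobpose(GATE[0])
r.set_gripper(1.0,40); r.move_to(k+[0,0,.12],q); r.move_linear(k,vel=.12); r.set_gripper(0.,40); print(r.current_opening())
walk(r,GATE[:3]); r.sleep(2.0)
walk(r,GATE[2:5]); r.sleep(2.0)
walk(r,GATE[4:]); r.sleep(2.2)
r.set_gripper(1.); r.sleep(.2); r.move_linear(np.array(r.current_tool_pos())+[0,0,.12],vel=.15)
r.move_to([.35,.3,.38],q); r.sleep(.5)
show(flasks(optics)); print(r.current_t())
im=optics.get_image('top'); cv2.imwrite('pics/t6.png',cv2.resize(im['pixels'][...,::-1],(784,588)))
ims=optics.get_image('side'); cv2.imwrite('pics/s6.png',cv2.resize(ims['pixels'][100:340,140:440,::-1],None,fx=2.5,fy=2.5))
```

```text
0.37368239044951196
[-0.109  0.112] F [-1.1 -1.4 -0.1] open 0.375 pad 40.1
[-0.109 -0.112] F [-1.7  1.7  2.1] open 0.376 pad 41.3
[ 0.109 -0.112] F [-0.3  0.1  0.9] open 0.371 pad 41.2
[0.109 0.112] F [-0.1  0.2 -0.6] open 0.373 pad 41.1
[0.317 0.112] F [0.8 0.6 3.9] open 0.37 pad 41.4
[ 0.317 -0.112] F [1.4 1.1 0.9] open 0.368 pad 41.6
neck [ 0.541 -0.349] body [ 0.541 -0.349] yaw 1.3 lane [-0.001 -0.227]
neck [ 0.532 -0.241] body [ 0.531 -0.233] yaw 1.0 lane [-0.009 -0.115]
neck [ 0.539 -0.162] body [ 0.538 -0.165] yaw -7.9 lane [-0.001 -0.042]
neck [ 0.552 -0.105] body [ 0.548 -0.111] yaw -6.0 lane [0.012 0.013]
neck [0.53 0.01] body [0.53  0.011] yaw -12.7 lane [-0.006  0.132]
64.7083
```

View pics/t6.png

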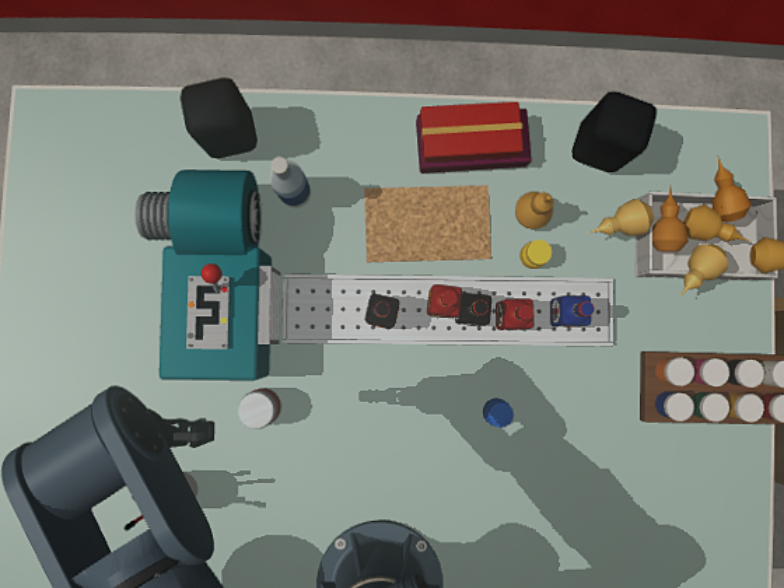

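View pics/s6.png

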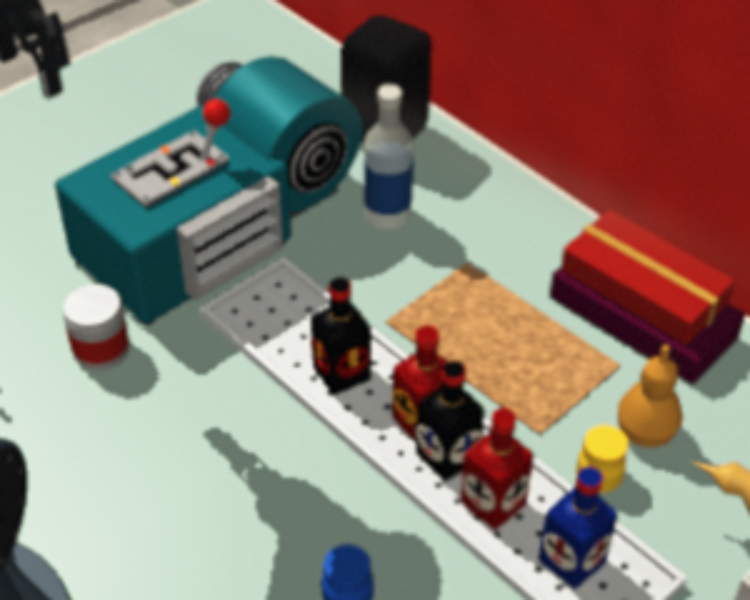

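Blower is at red, but crimson waiting1 (446,300) was knocked against black waiting2 (474,308). To keep the order, I'll shut the blower again, fix the spacing, then repeat the ramp.

Run:
```python
from h import *
from cell import r,optics
q=(LZ*DOWN).as_quat(); k=knobpose(GATE[-1])
r.set_gripper(1.0,40); r.move_to(k+[0,0,.12],q); r.move_linear(k,vel=.12); r.set_gripper(0.,40)
walk(r,GATE[::-1]); r.sleep(.5)
r.set_gripper(1.); r.move_linear(np.array(r.current_tool_pos())+[0,0,.12],vel=.15)
w1=flasks(optics)[3]; show([w1])
carry(r,w1[0],.008,np.radians(w1[2]),(0,.048),lift=.05)
r.move_to([.35,.3,.38],q); show(flasks(optics)); print(r.current_t())
im=optics.get_image('top'); cv2.imwrite('pics/t7.png',cv2.resize(im['pixels'][165:275,170:450,::-1],None,fx=2.8,fy=2.8,interpolation=cv2.INTER_CUBIC))
```

```text
[0.317 0.112] F [ 0.8 -0.5  4. ] open 0.372 pad 41.2
[0.109 0.112] F [1.  1.  1.7] open 0.374 pad 41.4
[ 0.109 -0.112] F [-0.7  3.2  5.9] open 0.37 pad 41.6
[-0.109 -0.112] F [0.5 0.  2.7] open 0.377 pad 42.2
[-0.109  0.112] F [-0.6 -2.4  3.6] open 0.372 pad 42.0
[-0.317  0.112] F [-0.9  0.   4.5] open 0.372 pad 42.8
neck [ 0.552 -0.106] body [ 0.549 -0.109] yaw -6.3 lane [0.013 0.013]
open [0.267 0.263 0.264 0.267] F [-0.3  0.3 -2.9] t 81.3333
neck [ 0.542 -0.348] body [ 0.541 -0.35 ] yaw -0.4 lane [-0.002 -0.227]
neck [ 0.532 -0.242] body [ 0.531 -0.233] yaw 0.9 lane [-0.009 -0.116]
neck [ 0.539 -0.162] body [ 0.537 -0.171] yaw -4.2 lane [-0.001 -0.045]
neck [ 0.537 -0.073] body [ 0.536 -0.074] yaw 1.9 lane [-0.001  0.048]
neck [0.53 0.01] body [0.528 0.001] yaw -11.0 lane [-0.007  0.127]
83.05
```

View pics/t7.png

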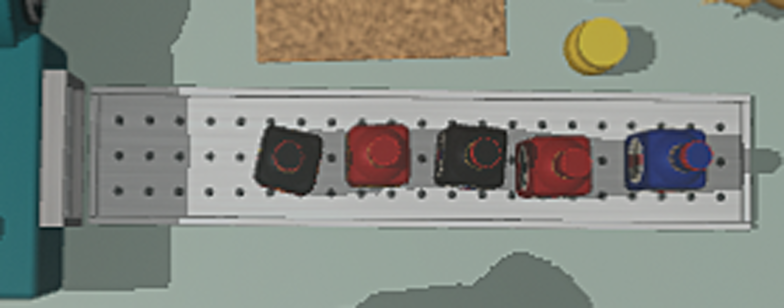

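waiting1 is back in its slot at (378,155). waiting2 was nudged about 4 mm and turned, so I'll re-centre it and then repeat the ramp.

Run:
```python
from h import *
from cell import r,optics
q=(LZ*DOWN).as_quat()
carry(r,np.array([.5385,-.162]),.008,np.radians(-6),(0,-.034),lift=.03)
r.move_to([.35,.3,.38],q); fl=flasks(optics); show(fl)
d=np.diff([f[0][1] for f in fl]); print(d)
if len(fl)==5 and d.min()>.08:
    k=knobpose(GATE[0])
    r.set_gripper(1.0,40); r.move_to(k+[0,0,.12],q); r.move_linear(k,vel=.12); r.set_gripper(0.,40); print(r.current_opening())
    walk(r,GATE[:3]); r.sleep(2.0)
    walk(r,GATE[2:5]); r.sleep(2.0)
    walk(r,GATE[4:]); r.sleep(2.2)
    r.set_gripper(1.); r.sleep(.2); r.move_linear(np.array(r.current_tool_pos())+[0,0,.12],vel=.15)
    r.move_to([.35,.3,.38],q); r.sleep(.5)
    show(flasks(optics))
print(r.current_t())
im=optics.get_image('top'); cv2.imwrite('pics/t8.png',cv2.resize(im['pixels'][...,::-1],(784,588)))
```

```text
open [0.267 0.264 0.268 0.264] F [ 0.5  0.7 -2.7] t 89.4417
neck [ 0.541 -0.349] body [ 0.541 -0.349] yaw -0.3 lane [-0.002 -0.227]
neck [ 0.532 -0.242] body [ 0.531 -0.241] yaw 0.5 lane [-0.009 -0.12 ]
neck [ 0.538 -0.155] body [ 0.537 -0.155] yaw 7.4 lane [-0.001 -0.034]
neck [ 0.536 -0.073] body [ 0.537 -0.083] yaw 1.5 lane [-0.001  0.043]
neck [0.529 0.01 ] body [0.529 0.01 ] yaw -11.7 lane [-0.007  0.132]
[0.10698155 0.08633409 0.08232009 0.08336863]
0.37583505199148654
[-0.109  0.112] F [-0.9 -0.6 -0.3] open 0.372 pad 40.1
[-0.109 -0.112] F [0.2 0.9 2.4] open 0.375 pad 41.3
[ 0.109 -0.112] F [0.5 0.2 0.1] open 0.376 pad 41.2
[0.109 0.112] F [-0.4 -2.4  5.2] open 0.37 pad 41.1
[0.317 0.112] F [0.9 0.7 2.6] open 0.37 pad 41.5
[ 0.317 -0.112] F [0.5 1.  1.9] open 0.371 pad 41.6
neck [ 0.543 -0.348] body [ 0.541 -0.35 ] yaw -0.7 lane [-0.001 -0.228]
neck [ 0.533 -0.242] body [ 0.53  -0.241] yaw 1.8 lane [-0.009 -0.12 ]
neck [ 0.538 -0.155] body [ 0.538 -0.156] yaw 3.9 lane [-0.001 -0.034]
neck [ 0.537 -0.073] body [ 0.536 -0.083] yaw 1.8 lane [-0.001  0.044]
neck [0.53 0.01] body [0.527 0.002] yaw -11.2 lane [-0.007  0.127]
108.5917
```

View pics/t8.png

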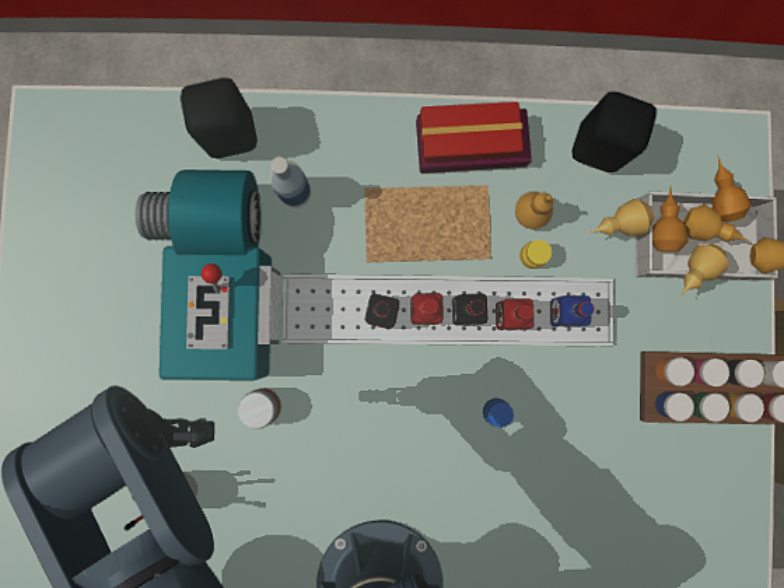

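The lever is in red (knob at (211,273), as at the start). All five flasks stand spaced in the lane, and the bystanders haven't moved.

```bash
python3 -c "
from cell import r
print(r.hand_in())"
```

```text
the job is handed in; nothing more can be done
None
```

The job is handed in: all five flasks stand upright in the lane about 20 mm or more apart, and the blower went grey, yellow, orange, red and was left in red. One flask was knocked aside during the first ramp, so I shut the blower again, re-spaced the flasks and repeated the ramp.

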